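Third hand at a block heater: tare, then hold the insert against the sprung sensor plate

ROBOT

A 6-joint arm with a two-finger parallel gripper is mounted at the origin on a cart in front of the work surface, level with it; the furniture and walls round the work are solid. World frame = base frame: x ahead of the robot, y to its left, z up, the work surface at z = 0. Lengths are in m, angles in rad, forces in N, time in s.
With the tool pointing down it reaches from about 0.35 to 0.975 m from the base axis. Payload 4.9 kg.
Tool frame: the origin (TCP) lies at the very end of the fingers, on their centre line; the grasp point (between the pads) lies 19 mm behind it (ctrl.grasp_offset is the distance from the TCP to the grasp point, in m); z points along the fingers, y is the line along which they close (so a half turn about z gives the same grasp; the last joint's range is limited). The gripper opens to 85 mm and grips with 20 to 120 N. Pads are 22 mm wide; open, the fingers measure 114 mm over their backs; the gripper's body (76 mm by 85 mm) begins 54 mm behind the grasp point. The pads swing forward as they close: fully open they stand 13 mm farther back than shut.
Start: joints at [1.17, 0.053, 1.613, -0, 1.476, -0.119], TCP at [0.174, 0.6, 0.231] pointing down, gripper open.
Joint ranges: [-3.01, 3.01], [-1.01, 2.22], [0.06, 2.58], [-1.02, 4.17], [0.09, 2.62], [-3.14, 3.14]. Speed limits (rad/s): [2.57, 2.57, 3.14, 3.14, 3.14, 3.14].

INTERFACE

Orientations are given as a rotation vector (axis times angle).
In Python, from station import ctrl, optics gives the robot as it stands.
- The arm moves only by the shell command python3 -m handwheel 'ROWS' [OPENING] [FORCE]. ROWS is JSON, a list of rows, each an object of numbers: "tx", "ty", "tz": the shift along the tool's x, y, z in mm; "roll": the turn about the tool's z in rad. A call has 1 to 12 rows; each row shifts and turns the commanded pose from where the row before left it, along the tool's axes as they then stand; what a row does not reach is not made up. A row lasts 1/12 s, in which the tool goes at most 41.7 mm and 7.16 degrees, less where a joint would pass 70% of its speed; a pose out of reach is approached as far as the arm can. A call with a gripper value outside its range is refused whole. OPENING is the finger opening in mm, from 0 to 85.4, set as the call begins (- or left out, the last holds). The fingers move at their own pace and stop on an object; FORCE is the grip in N (left out, the last holds). Time passes only in rows, so rows that do not move let the fingers close. It gives the time, the measured TCP pose, the force, the opening and the grip force at its end, in the units of the state.
- ctrl.get_obs(): the state, without advancing time (a new reading comes with each control period).
- optics.get_image(name): name is "side" or "top"; returns (picture, depth): 480x640x3 uint8, red, green, blue; 480x640 float32, m along the optical axis (not along the pixel's ray), 0 where there is no reading.
- optics.camera_params(name): a dict with "mtx" (3x3 intrinsics, pixels), "extrinsics" (4x4, takes a point from camera to world coordinates). Camera axes: x right, y down, z forward; pixel columns grow to the right and rows downward; lengths in m; the calibration is good to about 2 mm. A picture is of the moment at which its call begins. camera_params takes no time and is no camera call.
- ctrl.finish_job(): hands the job in; it is judged then, once.
The state is a dict: "t": time; "q": joint angles; "dq": joint speeds; "effort": joint torques, N m; "tool_pos": TCP position; "tool_rot": TCP orientation; "contact_force": force on the tool from outside, world axes, zero at the start; "wrist_torque": the same for the moment, N m; "opening": finger opening in m; "grip_force": force on a finger pad.
Only numpy, scipy, OpenCV 4.12 (cv2) and the standard library are available. Lean on these libraries where they do the work, as an engineer would, in place of code of your own. Each camera call takes 0.05 s, during which the arm holds its last target. There are 200 camera calls.

TASK

Help me fit the long aluminium insert (the oblong one with six wells) into the block heater: first, with nothing touching its sprung sensor plate, press the heater's round tare button fully down and let it come up again. Then set the insert upright on the heater's bed, centred on the plate and with one of its small end faces square against it, and push it back until its front end is flush with the front edge of the bed, about half of the plate's travel; never drive the plate to its back stop. Finish while still holding it there with that steady push, because I will then screw the retaining bar across its front; leave the square insert, the parafilm roll and the reagent bottle where they are.

Things in the scene. Friction and masses are not known exactly. Their poses are not given: they have to be found in the camera images.
- heater: Block heater, fixed, place and heading vary. Origin on the worktop under the middle of the sensor plate's front face at rest; x points back (push direction), y left, z up. Flat aluminium bed 12 mm high, y -58 to 58 mm, front edge at x = -52 mm, open at front and sides. White rear housing 120 mm wide, 58 mm high, x 33 to 83 mm. White side console: see tare_button_top.
- sensor_plate (a joint): Travel of the sprung sensor plate in m: 0 at rest (forward), 0.016 at the back stop; slides along heater +x when pushed. Spring without preload, 1000 N/m: 8 N at 0.008, half of the travel. Upright steel plate 70 mm wide (y), 8 mm thick, 13 to 53 mm above the worktop, in front of the rear housing.
- plate_face (a point): Middle of the front face of the sensor plate, 33 mm above the worktop; moves with the plate. Axes as the heater's. At rest at heater x = 0, y = 0.
- tare_button (a joint): Travel of the tare button in m: 0 up, 0.006 fully down; a spring brings it up again, fully down takes 5 N.
- tare_button_top (a point): Middle of the top of the round grey tare button (28 mm diameter), pressed straight down; at heater x = 13, y = -96 mm, on the white side console at the heater's right, 32 mm high, x -17 to 83 mm, y -134 to -58 mm.
- long_insert: Long insert: plain aluminium block, 60 (its x) x 40 (its y) x 45 mm high, 0.25 to 0.5 kg, six 12 mm wells in its top. Stands loose on the worktop left of the heater. Origin at the centre of its underside, z up; both ends are alike. Taken by the long sides, its end face (40 x 45 mm) meets the plate; flush at the bed's front edge its origin is at heater x = -22, y = 0, z = 12 mm.
- square_insert: Bystander: a shorter aluminium insert, 40 x 40 x 45 mm, four wells, loose on the worktop to the left of the heater; origin at the centre of its underside. Must stay where it is.
- parafilm: Bystander: white roll standing on the worktop at the right, 62 mm diameter, 50 mm high; origin at the centre of its underside. Must stay where it is.
- bottle: Bystander: white reagent bottle with an orange cap, 68 mm diameter, 135 mm high, far right; origin at the centre of its underside. Must stay where it is.

How it is judged:
By the outcome, as a careful person would: the job done as asked, in the order asked, and still so for the second after the job is handed in, while the arm keeps its last pose, push and grip.
It also fails if it takes over 51 s, if anything falls off the work surface, if the arm or the gripper's body presses on something with over 40 N, if the wrist force passes 120 N, or if a joint passes its speed limit or range.

## Working session

There is one attempt and no reset: what is moved stays moved. The work goes in short steps, Python scripts to look and compute and a shell command to move; the robot and the scene stay as the last step left them, time stands still between calls to the robot, and variables do not carry over. Pictures are saved under pics/ and viewed, at most 10 in all, crops included, and the job is handed in when it is done.

```bash
ls; mkdir -p pics; cat > h.py <<'E'
import numpy as np,cv2
from station import ctrl,optics
def snap(n,tag):
    im,d=optics.get_image(n); cv2.imwrite(f'pics/{tag}_{n}.png',im[...,::-1]); np.save(f'pics/{tag}_{n}.npy',d)
    return im,d
def cloud(n,d):
    p=optics.camera_params(n); K=p['mtx'];E=p['extrinsics']
    v,u=np.indices(d.shape); P=np.stack([(u-K[0,2])/K[0,0]*d,(v-K[1,2])/K[1,1]*d,d],-1)
    return P@E[:3,:3].T+E[:3,3]
E
python3 - <<'E'
from h import *
for n in('side','top'):
    snap(n,'a'); p=optics.camera_params(n); print(p['mtx'].round(1).tolist(),p['extrinsics'].round(3).tolist())
print(ctrl.get_obs())
E
```

```text
pics
[[473.7, 0.0, 321.5], [0.0, 473.7, 239.5], [0.0, 0.0, 1.0]] [[-1.0, 0.017, -0.009, 0.518], [0.016, 0.473, -0.881, 0.899], [-0.011, -0.881, -0.473, 0.615], [0.0, 0.0, 0.0, 1.0]]
[[490.6, 0.0, 318.5], [0.0, 490.6, 240.1], [0.0, 0.0, 1.0]] [[0.002, -0.999, 0.044, 0.43], [-1.0, -0.002, -0.006, -0.067], [0.006, -0.044, -0.999, 1.343], [0.0, 0.0, 0.0, 1.0]]
{'t': 0.1, 'q': array([ 1.17000295e+00,  5.32936028e-02,  1.61412186e+00, -2.13395021e-05,
        1.47598662e+00, -1.18981314e-01]), 'dq': array([ 0.00101501, -0.00207804, -0.0050172 , -0.00189599, -0.00171155,
        0.00175832]), 'effort': array([ 7.23921348e-04, -3.94903135e+01, -3.71365356e+01,  2.98999601e-05,
        3.88669461e-03,  1.61185966e-05]), 'tool_pos': array([0.17359025, 0.5998416 , 0.23020504]), 'tool_rot': array([-4.41140224e-01, -3.11001604e+00,  2.75498174e-03]), 'contact_force': array([ 0.39288948, -1.34541788, -0.19378566]), 'wrist_torque': array([0.00046558, 0.0030942 , 0.03457771]), 'grip_force': 0.0, 'opening': 0.08554754237627231}
```

View pics/a_top.png

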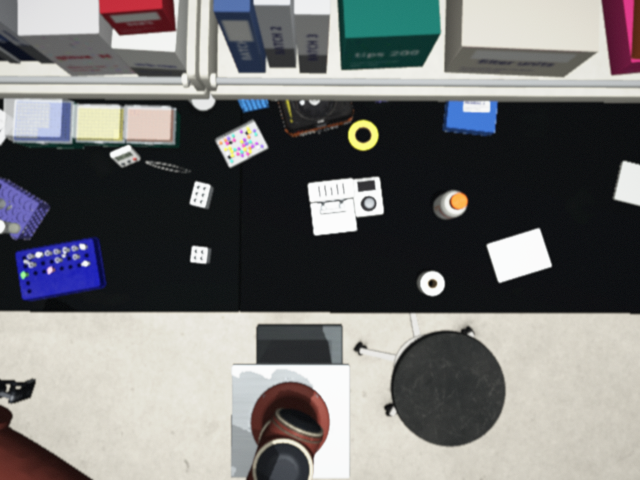

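View pics/a_side.png

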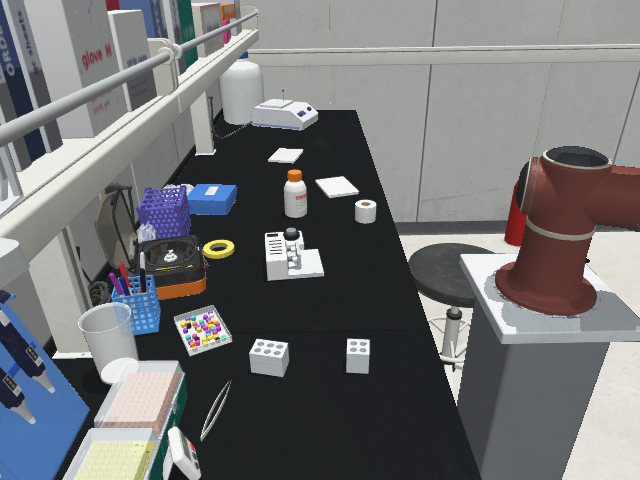

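The top view shows the long insert at about (201,195), the square insert at (200,255), the heater at (340,205) with its button at (369,203), the bottle at (453,203) and the roll at (432,283). The side view shows the long insert at (269,357), the square one at (358,356) and the heater at (293,258).

```bash
cat > m.py <<'E'
from h import *
im={n:cv2.imread(f'pics/a_{n}.png') for n in('side','top')}
C={n:cloud(n,np.load(f'pics/a_{n}.npy')) for n in im}
boxes={'top':dict(long=(180,170,222,220),sq=(180,235,222,275),heater=(295,165,395,245),roll=(410,262,452,304),bottle=(425,180,475,225)),
'side':dict(long=(240,330,300,385),sq=(335,330,380,380),heater=(255,220,335,285))}
for n in C:
  for k,(a,b,c,d) in boxes[n].items():
    P=C[n][b:d,a:c].reshape(-1,3); tab=np.median(P[P[:,2]<.006][:,2])
    m=P[:,2]>.006
    z=P[m][:,2]; h,e=np.histogram(z,bins=np.arange(0,.15,.004)); 
    print(n,k,'table',tab.round(4),[(round(x*1e3),int(y)) for x,y in zip(e,h) if y>15])
    lo={'long':.037,'sq':.037,'roll':.042,'bottle':.05,'heater':.05}[k]
    Q=P[P[:,2]>lo]
    r=cv2.minAreaRect((Q[:,:2]*1e3).astype(np.float32)); print('   rect',np.round(r[0],1),np.round(r[1],1),round(r[2],1),'ztop',np.median(Q[:,2]).round(4))
big=[]
for n,(a,b,c,d) in (('top',(290,160,400,245)),('side',(250,215,340,290))):
    big.append(cv2.resize(im[n][b:d,a:c],(440,360),interpolation=cv2.INTER_CUBIC))
cv2.imwrite('pics/crop1.png',cv2.resize(np.hstack(big),(800,327)))
E
python3 m.py
```

```text
side long table -0.0008 [(4, 27), (8, 68), (12, 54), (16, 74), (20, 64), (24, 66), (28, 66), (32, 104), (36, 114), (40, 272), (44, 220)]
   rect [581.4 557.1] [ 68.3 692.5] 5.0 ztop 0.0435
side sq table -0.0007 [(4, 18), (8, 35), (12, 40), (16, 42), (20, 37), (24, 36), (28, 47), (32, 53), (36, 79), (40, 163), (44, 149)]
   rect [472.7 561.5] [680.1  38.2] 85.7 ztop 0.0436
side heater table -0.0006 [(4, 43), (8, 507), (12, 259), (16, 43), (20, 57), (24, 53), (28, 170), (32, 140), (36, 85), (40, 102), (44, 71), (48, 96), (52, 188), (56, 379)]
   rect [547.5 339.5] [  82.7 1117.9] 7.2 ztop 0.0566
top long table -0.0001 [(4, 30), (8, 21), (12, 23), (16, 18), (20, 24), (24, 22), (32, 18), (36, 39), (40, 111), (44, 111), (48, 24)]
   rect [538.9  91. ] [378.9  64.9] 65.2 ztop 0.0441
top sq table -0.0002 [(20, 17), (36, 20), (40, 63), (44, 91), (48, 16)]
   rect [432.1  98.1] [329.1  40. ] 83.5 ztop 0.0446
top heater table -0.0003 [(4, 132), (8, 504), (12, 484), (16, 72), (24, 107), (28, 367), (32, 320), (36, 99), (40, 86), (44, 70), (48, 108), (52, 319), (56, 486), (60, 139)]
   rect [565.  -91.7] [159.6 223.4] 44.2 ztop 0.0571
top roll table -0.0004 [(4, 19), (28, 16), (40, 20), (44, 96), (48, 202), (52, 68)]
   rect [ 385.4 -235.1] [341.8  60.9] 85.3 ztop 0.0498
top bottle table -0.0002 [(4, 19), (80, 23), (84, 36), (88, 45), (92, 40), (96, 49), (100, 76), (104, 37), (128, 34), (132, 122), (136, 62)]
   rect [ 522.2 -254.1] [ 67.  413.7] 19.3 ztop 0.1027
```

View pics/crop1.png

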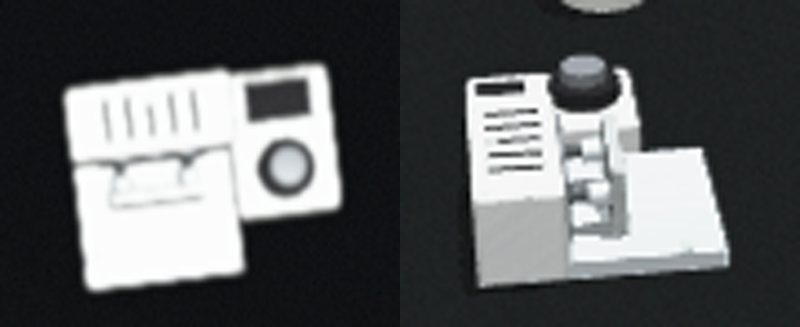

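The crop shows the heater from above (housing at the back, console with the grey button at right, plate in front of the housing), plus its plate and button in the side view. I'll fit silhouettes of the known shapes in each view.

```bash
cat > fit.py <<'E'
from h import *
from scipy.optimize import minimize
S=6
def box(x0,x1,y0,y1,z0,z1): return np.array([[x,y,z] for x in(x0,x1) for y in(y0,y1) for z in(z0,z1)])/1e3
def cyl(cx,cy,r,z0,z1): 
    t=np.linspace(0,6.283,40); return np.array([[cx+r*np.cos(a),cy+r*np.sin(a),z] for a in t for z in(z0,z1)])/1e3
M=dict(long=[box(-30,30,-20,20,0,45)],sq=[box(-20,20,-20,20,0,45)],
 heater=[box(-52,83,-58,58,0,12),box(33,83,-60,60,0,58),box(-17,83,-134,-58,0,32),cyl(13,-96,14,32,42)])
def proj(n,P):
    p=optics.camera_params(n);E=np.linalg.inv(p['extrinsics']); r,_=cv2.Rodrigues(E[:3,:3])
    return cv2.projectPoints(P,r,E[:3,3],p['mtx'],None)[0][:,0]
def place(P,x,y,a,z=0):
    c,s=np.cos(a),np.sin(a); return P@np.array([[c,s,0],[-s,c,0],[0,0,1]])+[x,y,z]
def soft(n,im,bb,th):
    a,b,c,d=bb; g=im[b:d,a:c].max(-1).astype(np.float32)
    return cv2.resize((np.clip(g,25,th)-25)/(th-25),None,fx=S,fy=S,interpolation=cv2.INTER_LINEAR)
def fit(n,im,k,bb,x0,z=0,th=None):
    th=th or (200 if n=='top' else 120)
    a,b,c,d=bb; T=soft(n,im,bb,th)
    def cost(v):
        R=np.zeros(T.shape,np.float32)
        for P in M[k]:
            uv=(proj(n,place(P,v[0]/1e3,v[1]/1e3,v[2]/100,z))-[a-.5,b-.5])*S-.5
            cv2.fillConvexPoly(R,cv2.convexHull(np.round(uv*16).astype(np.int32)),1.,shift=4)
        R=cv2.blur(R,(S,S)); return np.abs(R-T).sum()/S/S
    best=None
    for da in(-8,0,8):
        s=np.array(x0)+[0,0,da]
        r=minimize(cost,s,method='Nelder-Mead',options=dict(initial_simplex=[s,s+[8,0,0],s+[0,8,0],s+[0,0,10]],xatol=.02,fatol=.01))
        if best is None or r.fun<best.fun: best=r
    return best.x.round(2),round(best.fun,1)
E
cat > m2.py <<'E'
from fit import *
B={'top':dict(long=(180,170,222,220),sq=(180,235,222,275),heater=(295,165,395,245)),
'side':dict(long=(240,330,300,385),sq=(335,330,380,380),heater=(255,220,335,285))}
X=dict(long=(560,245,5),sq=(400,245,5),heater=(540,-120,5))
for n in B:
    im=cv2.imread(f'pics/a_{n}.png')
    for k in B[n]:
        d=np.load(f'pics/a_{n}.npy');a,b,c,e=B[n][k];P=cloud(n,d)[b:e,a:c].reshape(-1,3)
        Q=P[(P[:,2]>.03)&(P[:,2]<.07)];r=cv2.minAreaRect((Q[:,:2]*1e3).astype(np.float32))
        x0=X[k] if k=='heater' else (*np.median(Q[:,:2]*1e3,axis=0),0)
        print(n,k,np.round(x0,1),fit(n,im,k,B[n][k],x0))
        if k!='heater':
            for w in (5,85,-85): print('   ',fit(n,im,k,B[n][k],(x0[0],x0[1],w)))
    
E
python3 m2.py
```

```text
top long [608.1 239.4   0. ] (array([611.07, 243.35, -20.05]), np.float64(72.7))
    (array([610.97, 243.23, -20.45]), np.float64(72.5))
    (array([611.11, 243.1 , -21.54]), np.float64(72.8))
    (array([610.92, 243.29, -20.62]), np.float64(72.7))
top sq [447.5 239.5   0. ] (array([449.81, 244.06, -22.16]), np.float64(56.8))
    (array([449.5 , 244.08,  -6.19]), np.float64(59.6))
    (array([449.87, 243.97, 137.19]), np.float64(56.6))
    (array([ 449.9 ,  243.95, -177.3 ]), np.float64(56.6))Traceback (most recent call last):
  File "m2.py", line 11, in <module>
    print(n,k,np.round(x0,1),fit(n,im,k,B[n][k],x0))
                             ~~~^^^^^^^^^^^^^^^^^^^
  File "fit.py", line 29, in fit
    r=minimize(cost,s,method='Nelder-Mead',options=dict(initial_simplex=[s,s+[8,0,0],s+[0,8,0],s+[0,0,10]],xatol=.02,fatol=.01))
    res = _minimize_neldermead(fun, x0, args, callback, bounds=bounds,
                               **options)
    fxr = func(xr)
    fx = function(np.copy(x), *(wrapper_args + args))
  File "fit.py", line 23, in cost
    uv=(proj(n,place(P,v[0]/1e3,v[1]/1e3,v[2]/100,z))-[a-.5,b-.5])*S-.5
        ~~~~^^^^^^^^^^^^^^^^^^^^^^^^^^^^^^^^^^^^^^^^^
  File "fit.py", line 10, in proj
    p=optics.camera_params(n);E=np.linalg.inv(p['extrinsics']); r,_=cv2.Rodrigues(E[:3,:3])
ValueError: time passes only in moves, steps and waits
```

```bash
python3 - <<'E'
s=open('fit.py').read()
s=s.replace("S=6\n","S=6\nPAR={n:optics.camera_params(n) for n in('side','top')}\n").replace("p=optics.camera_params(n);E","p=PAR[n];E")
s=s.replace("    return cv2.resize((np.clip","    g=cv2.morphologyEx(g,cv2.MORPH_CLOSE,np.ones((9,9)))\n    return cv2.resize((np.clip").replace("(200 if n=='top' else 120)","110")
open('fit.py','w').write(s)
s=open('m2.py').read()
s=s.replace("(5,85,-85)","(40,-60)")
s+='''
    v=cv2.cvtColor(im,cv2.COLOR_BGR2GRAY)
    print(v[195,185:220].tolist() if n=='top' else v[372,240:300].tolist())
'''
open('m2.py','w').write(s)
E
sed -i 's/^def cloud(n,d):/def cloud(n,d,p=None):/;s/    p=optics.camera_params(n); K=/    p=p or optics.camera_params(n); K=/' h.py
sed -i 's/cloud(n,d)\[/cloud(n,d,PAR[n])[/' m2.py
python3 m2.py
```

```text
top long [608.1 239.4   0. ] (array([610.49, 243.59, -21.58]), np.float64(84.7))
    (array([611.11, 243.26, -20.59]), np.float64(84.5))
    (array([610.95, 243.4 , -21.61]), np.float64(84.7))
top sq [447.5 239.5   0. ] (array([448.71, 244.2 ,  -5.99]), np.float64(69.1))
    (array([450.1 , 243.6 , -28.66]), np.float64(65.4))
    (array([449.97, 243.83, -27.04]), np.float64(65.2))
top heater [ 540 -120    5] (array([ 563.44, -114.7 ,   12.15]), np.float64(243.5))
[19, 20, 18, 18, 21, 52, 155, 241, 253, 250, 232, 209, 229, 248, 251, 246, 209, 148, 171, 226, 246, 250, 238, 168, 107, 94, 77, 48, 23, 20, 19, 17, 19, 19, 18]
side long [607.7 247.6   0. ] (array([608.27, 242.52, -23.78]), np.float64(321.2))
    (array([609.2 , 242.47,  51.98]), np.float64(499.4))
    (array([608.43, 242.36, -24.23]), np.float64(321.1))
side sq [449.  246.6   0. ] (array([448.4 , 242.65, -10.24]), np.float64(243.7))
    (array([447.89, 242.43, -16.18]), np.float64(238.5))
    (array([447.87, 242.45, -16.4 ]), np.float64(238.5))
side heater [ 540 -120    5] (array([ 562.36, -113.17,   11.6 ]), np.float64(461.5))
[33, 33, 33, 35, 31, 33, 34, 33, 25, 26, 27, 58, 126, 128, 128, 162, 163, 163, 162, 163, 163, 161, 162, 162, 161, 161, 162, 162, 162, 162, 164, 164, 164, 164, 165, 164, 164, 164, 164, 164, 163, 163, 156, 136, 134, 41, 33, 31, 33, 32, 31, 34, 32, 32, 35, 32, 32, 34, 32, 34]
```

```bash
sed -i 's/np.clip(g,25,th)-25)\/(th-25)/np.clip(g,50,th)-50)\/(th-50)/' fit.py
cat >> m2.py <<'E'
    if n=='top': D={}
    H=fit(n,im,'heater',B[n]['heater'],X['heater'])[0]; P=cloud(n,d,PAR[n])
    for v in [H]:
        c,s=np.cos(v[2]/100),np.sin(v[2]/100); L=(P*1e3-[v[0],v[1],0])@np.array([[c,-s,0],[s,c,0],[0,0,1]])
        def rep(t,x0,x1,y0,y1,z0,z1):
            m=(L[...,0]>x0)&(L[...,0]<x1)&(L[...,1]>y0)&(L[...,1]<y1)&(L[...,2]>z0)&(L[...,2]<z1); q=L[m]
            print(n,t,len(q),np.percentile(q,[5,50,95],axis=0).round(1).tolist())
        rep('button',-10,40,-120,-75,36,60); rep('console',20,80,-130,-115,20,50); rep('plate',-20,20,-45,45,25,56); rep('bed',-45,-10,-50,50,5,25); rep('hous',40,75,-50,50,45,70)
E
python3 m2.py | grep -v '^\['
```

```text
top long [608.1 239.4   0. ] (array([610.49, 243.4 , -22.3 ]), np.float64(53.8))
    (array([610.62, 243.31, -22.11]), np.float64(53.6))
    (array([610.98, 243.26, -22.16]), np.float64(53.8))
top sq [447.5 239.5   0. ] (array([449.1 , 243.89,  -6.52]), np.float64(53.5))
    (array([449.8 , 243.66, -22.52]), np.float64(51.2))
    (array([450.12, 243.73, -24.62]), np.float64(51.0))
top heater [ 540 -120    5] (array([ 563.25, -114.95,   11.76]), np.float64(194.6))
top button 213 [[-6.4, -113.8, 38.6], [10.2, -94.4, 46.2], [28.7, -77.6, 56.1]]
top console 122 [[23.9, -129.1, 26.9], [50.0, -122.5, 32.0], [76.1, -115.6, 35.8]]
top plate 142 [[-1.4, -30.5, 32.2], [3.8, 1.1, 48.6], [17.7, 31.7, 55.1]]
top bed 467 [[-43.3, -44.9, 7.3], [-27.7, -0.4, 11.8], [-11.8, 45.1, 16.3]]
top hous 496 [[41.6, -44.9, 54.2], [57.0, 0.8, 57.9], [73.0, 45.5, 61.9]]
side long [607.7 247.6   0. ] (array([608.35, 242.28, -22.88]), np.float64(27.4))
    (array([609.27, 242.51,  46.51]), np.float64(244.8))
    (array([608.35, 242.29, -22.92]), np.float64(27.3))
side sq [449.  246.6   0. ] (array([448.07, 242.48, -15.21]), np.float64(29.8))
    (array([448.  , 242.53, -15.06]), np.float64(29.8))
    (array([448.03, 242.61, -15.02]), np.float64(29.7))
side heater [ 540 -120    5] (array([ 562.36, -113.49,   11.97]), np.float64(102.0))
side button 137 [[-4.7, -102.6, 38.1], [14.4, -85.9, 44.7], [31.3, -76.3, 53.8]]
side console 36 [[36.9, -128.1, 29.9], [52.4, -121.6, 31.6], [75.7, -116.2, 33.5]]
side plate 139 [[1.2, -24.0, 29.7], [7.5, 21.0, 40.5], [18.2, 36.4, 53.4]]
side bed 291 [[-43.2, -44.6, 9.3], [-27.9, 1.2, 11.5], [-11.8, 45.2, 13.1]]
side hous 290 [[41.8, -44.1, 55.7], [57.7, 2.0, 57.3], [73.4, 45.6, 58.9]]
```

```bash
python3 -m handwheel '[{"tx":-15,"ty":-15,"tz":2},{"tx":-24,"ty":-25.5,"tz":4},{"tx":-24,"ty":-25.5,"tz":4},{"tx":-24,"ty":-25.5,"tz":4},{"tx":-24,"ty":-25.5,"tz":4},{"tx":-24,"ty":-25.5,"tz":4},{"tx":-24,"ty":-25.5,"tz":4},{"tx":-24,"ty":-25.5,"tz":4},{"tx":-24,"ty":-25.5,"tz":4},{"tx":-24,"ty":-25.5,"tz":4},{"tx":-24,"ty":-25.5,"tz":4},{"tx":-24,"ty":-25.5,"tz":4}]' 0 40
python3 -m handwheel '[{"tx":-24,"ty":-25.5,"tz":4},{"tx":-24,"ty":-25.5,"tz":4},{"tx":-24,"ty":-25.5,"tz":4},{"tx":-24,"ty":-25.5,"tz":4},{"tx":-24,"ty":-25.5,"tz":4},{"tx":-24,"ty":-25.5,"tz":4},{"tx":-24,"ty":-25.5,"tz":4},{"tx":-24,"ty":-25.5,"tz":4},{"tx":-24,"ty":-25.5,"tz":4},{"tx":-24,"ty":-25.5,"tz":4},{"tx":-24,"ty":-25.5,"tz":4},{"tx":-15,"ty":-15,"tz":2}]'
cat > rel.py <<'E'
# world target -> tool shifts; args: x y z(mm) toolY-angle(deg)
import sys
from h import *
from scipy.spatial.transform import Rotation as Ro
o=ctrl.get_obs(); R=Ro.from_rotvec(o['tool_rot']).as_matrix()
x,y,z,a=map(float,sys.argv[1:5])
ang=np.degrees(np.arctan2(R[1,1],R[0,1]))
print('pos',(o['tool_pos']*1e3).round(1),'ang',ang.round(2),'tilt',R[:2,2].round(4),'shift',(R.T@(np.array([x,y,z])-o['tool_pos']*1e3)).round(1),'roll',np.radians(-(a-ang)).round(4),'F',o['contact_force'].round(1),'t',o['t'],'open',o['opening'],'q',o['q'].round(2))
E
python3 rel.py 587 -208 60 77.05
```

```text
pos [173.6 599.8 230.2] ang 73.85 tilt [-0.0007 -0.0017] shift [-621.8 -660.7  171.3] roll -0.0558 F [ 0.4 -1.3 -0.2] t 0.1 open 0.08554754237627231 q [ 1.17  0.05  1.61 -0.    1.48 -0.12]$[0]: bad value
$[0]: bad value
```

```bash
python3 -m handwheel '[{"tx":-15,"ty":-15,"tz":2,"roll":0}]' 0 40; python3 -m handwheel --help | head -20
```

```text
t: 0.18
tool_pos: [0.1829, 0.583, 0.2289]
tool_rot: [-0.437, -3.11, -0.001]
contact_force: [0.4, -0.0, -0.2]
opening: 0.0752
grip_force: 0.0invalid input: not JSON, or not a number
```

All four keys are needed.

```bash
python3 -m handwheel '[{"tx":-24,"ty":-25.5,"tz":4,"roll":0},{"tx":-24,"ty":-25.5,"tz":4,"roll":0},{"tx":-24,"ty":-25.5,"tz":4,"roll":0},{"tx":-24,"ty":-25.5,"tz":4,"roll":0},{"tx":-24,"ty":-25.5,"tz":4,"roll":0},{"tx":-24,"ty":-25.5,"tz":4,"roll":0},{"tx":-24,"ty":-25.5,"tz":4,"roll":0},{"tx":-24,"ty":-25.5,"tz":4,"roll":0},{"tx":-24,"ty":-25.5,"tz":4,"roll":0},{"tx":-24,"ty":-25.5,"tz":4,"roll":0},{"tx":-24,"ty":-25.5,"tz":4,"roll":0},{"tx":-24,"ty":-25.5,"tz":4,"roll":0}]' 0 40
python3 -m handwheel '[{"tx":-24,"ty":-25.5,"tz":4,"roll":0},{"tx":-24,"ty":-25.5,"tz":4,"roll":0},{"tx":-24,"ty":-25.5,"tz":4,"roll":0},{"tx":-24,"ty":-25.5,"tz":4,"roll":0},{"tx":-24,"ty":-25.5,"tz":4,"roll":0},{"tx":-24,"ty":-25.5,"tz":4,"roll":0},{"tx":-24,"ty":-25.5,"tz":4,"roll":0},{"tx":-24,"ty":-25.5,"tz":4,"roll":0},{"tx":-24,"ty":-25.5,"tz":4,"roll":0},{"tx":-24,"ty":-25.5,"tz":4,"roll":0},{"tx":-24,"ty":-25.5,"tz":4,"roll":0},{"tx":-15,"ty":-20,"tz":2,"roll":0}]'
python3 rel.py 587 -208 60 77.05
```

```text
t: 1.18
tool_pos: [0.3757, 0.2061, 0.1808]
tool_rot: [-0.441, -3.11, -0.0]
contact_force: [1.2, 0.5, 0.2]
opening: -0.0002
grip_force: 0.0
t: 2.18
tool_pos: [0.5605, -0.1609, 0.1342]
tool_rot: [-0.443, -3.109, 0.0]
contact_force: [0.2, 0.4, 0.0]
opening: -0.0001
grip_force: 0.0
pos [ 560.5 -160.9  134.2] ang 73.78 tilt [-0.0009  0.0001] shift [-38.7 -37.8  74.1] roll -0.057 F [0.2 0.4 0. ] t 2.1833 open -0.00012320043424572218 q [-0.41  0.03  1.8  -0.    1.31 -1.69]
```

```bash
python3 -m handwheel '[{"tx":-20,"ty":-19,"tz":20,"roll":-0.02},{"tx":-18.5,"ty":-18.5,"tz":25,"roll":-0.037},{"tx":0,"ty":0,"tz":10,"roll":0},{"tx":0,"ty":0,"tz":0,"roll":0}]'
python3 rel.py 587 -208 60 77.05
python3 - <<'E'
from fit import *
ims=[]
for n in('top','side'):
    im,d=snap(n,'b'); a,b,c,e=(320,150,420,225) if n=='top' else (250,170,350,245)
    ims.append(cv2.resize(im[b:e,a:c,::-1],(400,300),interpolation=cv2.INTER_CUBIC))
cv2.imwrite('pics/b_crop.png',np.hstack(ims))
E
```

```text
t: 2.52
tool_pos: [0.5844, -0.2046, 0.0756]
tool_rot: [-0.355, -3.114, -0.005]
contact_force: [-0.2, 1.1, -0.2]
opening: -0.0
grip_force: 0.0
pos [ 584.4 -204.6   75.6] ang 77.0 tilt [-0.0075  0.0039] shift [-3.4 -2.8 15.6] roll -0.0008 F [-0.2  1.1 -0.2] t 2.5167 open -4.629526844697414e-05 q [-0.46  0.19  1.74  0.    1.22 -1.8 ]
```

View pics/b_crop.png

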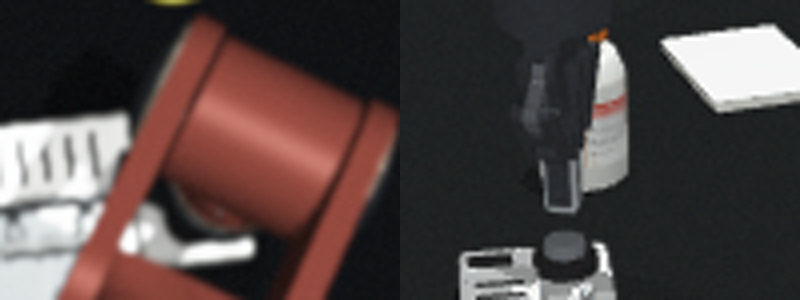

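The side view shows the closed fingers (about (560,180) in the crop) above the button at (565,245), while the arm hides the top view. Descending step by step.

```bash
python3 -m handwheel '[{"tx":-3,"ty":-2.5,"tz":10,"roll":0},{"tx":0,"ty":0,"tz":5,"roll":0},{"tx":0,"ty":0,"tz":0,"roll":0}]'; for i in 1; do python3 -m handwheel '[{"tx":0,"ty":0,"tz":3,"roll":0},{"tx":0,"ty":0,"tz":0,"roll":0}]'; done
python3 -m handwheel '[{"tx":0,"ty":0,"tz":3,"roll":0},{"tx":0,"ty":0,"tz":0,"roll":0}]'
python3 rel.py 587 -208 50 77.05
```

```text
t: 2.87
tool_pos: [0.5889, -0.2072, 0.0647]
tool_rot: [-0.351, -3.121, -0.001]
contact_force: [-0.2, 0.2, 0.4]
opening: -0.0001
grip_force: 0.0
t: 3.03
tool_pos: [0.5893, -0.2076, 0.0622]
tool_rot: [-0.352, -3.122, -0.0]
contact_force: [0.4, -0.6, 0.9]
opening: 0.0
grip_force: 0.0
t: 3.2
tool_pos: [0.5892, -0.2079, 0.0591]
tool_rot: [-0.352, -3.122, -0.0]
contact_force: [0.3, 0.3, 0.0]
opening: 0.0
grip_force: 0.0
pos [ 589.2 -207.9   59.1] ang 77.13 tilt [-0.0003  0.0001] shift [ 2.1 -0.6  9.1] roll 0.0014 F [0.3 0.3 0. ] t 3.2 open 4.124701443469931e-05 q [-0.46  0.21  1.74 -0.    1.19 -1.8 ]
```

```bash
python3 -m handwheel '[{"tx":2,"ty":-0.5,"tz":4,"roll":0},{"tx":0,"ty":0,"tz":0,"roll":0}]'; python3 -m handwheel '[{"tx":0,"ty":0,"tz":3,"roll":0},{"tx":0,"ty":0,"tz":0,"roll":0}]'
python3 -m handwheel '[{"tx":0,"ty":0,"tz":2,"roll":0},{"tx":0,"ty":0,"tz":0,"roll":0}]'
python3 -m handwheel '[{"tx":0,"ty":0,"tz":2,"roll":0},{"tx":0,"ty":0,"tz":0,"roll":0}]'
```

```text
t: 3.37
tool_pos: [0.5866, -0.2079, 0.0545]
tool_rot: [-0.352, -3.12, -0.001]
contact_force: [-0.7, 0.4, -0.3]
opening: 0.0
grip_force: 0.0
t: 3.53
tool_pos: [0.5872, -0.2082, 0.0521]
tool_rot: [-0.352, -3.122, 0.0]
contact_force: [-1.4, 0.5, 2.3]
opening: -0.0001
grip_force: 1.2
t: 3.7
tool_pos: [0.5875, -0.2082, 0.0505]
tool_rot: [0.352, 3.122, -0.0]
contact_force: [-0.1, -0.0, 3.8]
opening: -0.0001
grip_force: 1.7
t: 3.87
tool_pos: [0.5876, -0.2083, 0.0485]
tool_rot: [0.352, 3.121, -0.0]
contact_force: [-0.6, 0.3, 3.5]
opening: 0.0003
grip_force: 2.3
```

```bash
python3 -m handwheel '[{"tx":0,"ty":0,"tz":1.5,"roll":0},{"tx":0,"ty":0,"tz":0,"roll":0},{"tx":0,"ty":0,"tz":0,"roll":0}]'
python3 -m handwheel '[{"tx":0,"ty":0,"tz":1,"roll":0},{"tx":0,"ty":0,"tz":0,"roll":0},{"tx":0,"ty":0,"tz":0,"roll":0}]'
```

```text
t: 4.12
tool_pos: [0.5876, -0.2083, 0.048]
tool_rot: [0.352, 3.122, -0.0]
contact_force: [-3.6, 0.8, 9.3]
opening: -0.0001
grip_force: 4.2
t: 4.37
tool_pos: [0.5877, -0.2083, 0.0479]
tool_rot: [-0.352, -3.122, 0.0]
contact_force: [-6.1, 2.8, 12.4]
opening: 0.0001
grip_force: 6.4
```

Bottomed at z≈48 with 12 N, so the button is fully down. Releasing and heading to the insert.

```bash
python3 -m handwheel '[{"tx":0,"ty":0,"tz":-10,"roll":0},{"tx":0,"ty":0,"tz":-30,"roll":0},{"tx":0,"ty":0,"tz":-35,"roll":0},{"tx":0,"ty":30,"tz":-20,"roll":0},{"tx":2,"ty":40,"tz":0,"roll":0},{"tx":2,"ty":40,"tz":0,"roll":0},{"tx":2,"ty":40,"tz":0,"roll":0},{"tx":2,"ty":40,"tz":0,"roll":0},{"tx":2,"ty":40,"tz":0,"roll":0},{"tx":2,"ty":40,"tz":0,"roll":0},{"tx":2,"ty":40,"tz":0,"roll":0},{"tx":2,"ty":40,"tz":0,"roll":0}]' 85 80
python3 rel.py 609.4 242.8 100 77.05
```

```text
t: 5.37
tool_pos: [0.6496, 0.1387, 0.1402]
tool_rot: [-0.352, -3.122, -0.0]
contact_force: [0.6, -0.2, 0.1]
opening: 0.0851
grip_force: 0.0
pos [649.6 138.7 140.2] ang 77.12 tilt [-0.0001  0.    ] shift [62.4 92.5 40.2] roll 0.0013 F [ 0.6 -0.2  0.1] t 5.3667 open 0.0850592394260307 q [ 0.1   0.21  1.6   0.    1.34 -1.25]
```

```bash
python3 -m handwheel '[{"tx":20,"ty":30,"tz":10,"roll":0},{"tx":22,"ty":32,"tz":10,"roll":0},{"tx":20,"ty":30.5,"tz":10,"roll":0},{"tx":0,"ty":0,"tz":5,"roll":0},{"tx":0,"ty":0,"tz":0,"roll":0}]'
python3 rel.py 609.4 242.8 5 77.05
python3 - <<'E'
from fit import *
im,d=snap('side','c'); cv2.imwrite('pics/c_crop.png',cv2.resize(im[250:400,200:400,::-1],(800,600),interpolation=cv2.INTER_CUBIC))
E
```

```text
t: 5.78
tool_pos: [0.6078, 0.2421, 0.1032]
tool_rot: [-0.347, -3.119, 0.002]
contact_force: [-0.4, -0.2, -0.2]
opening: 0.085
grip_force: 0.0
pos [607.8 242.1 103.2] ang 77.32 tilt [-0.0036 -0.0012] shift [-1.7  1.3 98.2] roll 0.0047 F [-0.4 -0.2 -0.2] t 5.7833 open 0.08500768195374032 q [ 0.27  0.23  1.64 -0.    1.28 -1.08]
```

View pics/c_crop.png

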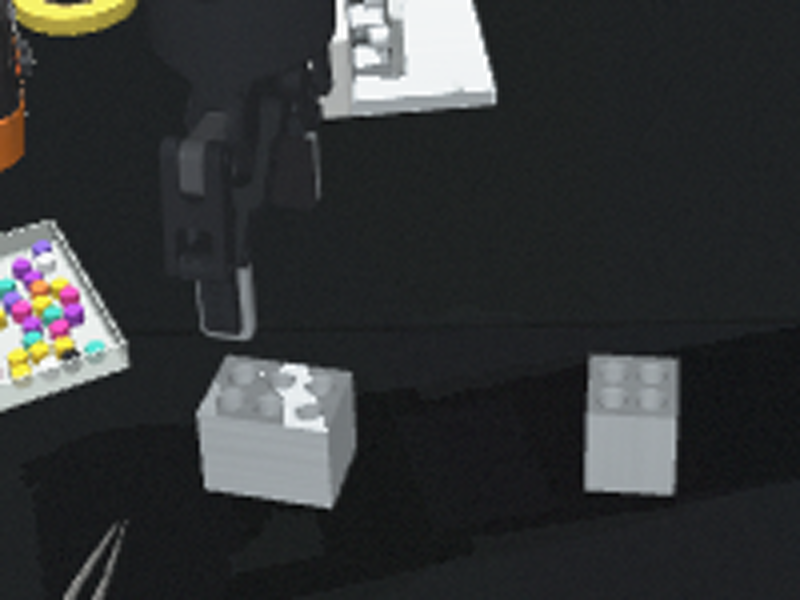

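The side view shows the open fingers (near tip at crop (225,330)) standing over the long insert (275,430); the square insert (630,425) is clear. Descending.

```bash
python3 -m handwheel '[{"tx":-0.5,"ty":0.5,"tz":25,"roll":0.004},{"tx":0,"ty":0,"tz":30,"roll":0},{"tx":0,"ty":0,"tz":25,"roll":0},{"tx":0,"ty":0,"tz":14,"roll":0},{"tx":0,"ty":0,"tz":0,"roll":0},{"tx":0,"ty":0,"tz":0,"roll":0}]'
python3 rel.py 609.4 242.8 5 77.05
```

```text
t: 6.33
tool_pos: [0.6109, 0.24, 0.0117]
tool_rot: [-0.361, -3.12, 0.0]
contact_force: [0.2, 0.3, -0.1]
opening: 0.0851
grip_force: 0.0
pos [610.9 240.   11.7] ang 76.81 tilt [-0.0006 -0.0002] shift [2.1 2.3 6.7] roll -0.0041 F [ 0.2  0.3 -0.1] t 6.3333 open 0.08514854378530967 q [ 0.26  0.34  1.67 -0.    1.13 -1.08]
```

```bash
python3 -m handwheel '[{"tx":2,"ty":2.5,"tz":5,"roll":-0.004},{"tx":0,"ty":0,"tz":0,"roll":0},{"tx":0,"ty":0,"tz":0,"roll":0}]'
python3 -m handwheel '[{"tx":0,"ty":0,"tz":0,"roll":0},{"tx":0,"ty":0,"tz":0,"roll":0},{"tx":0,"ty":0,"tz":0,"roll":0},{"tx":0,"ty":0,"tz":0,"roll":0},{"tx":0,"ty":0,"tz":0,"roll":0},{"tx":0,"ty":0,"tz":0,"roll":0},{"tx":0,"ty":0,"tz":0,"roll":0},{"tx":0,"ty":0,"tz":0,"roll":0}]' 30 80
python3 rel.py 609.4 242.8 5 77.05
```

```text
t: 6.58
tool_pos: [0.6101, 0.2443, 0.0084]
tool_rot: [0.352, 3.12, 0.001]
contact_force: [0.7, -0.3, 0.4]
opening: 0.0852
grip_force: 0.0
t: 7.25
tool_pos: [0.6097, 0.244, 0.0074]
tool_rot: [0.352, 3.121, 0.0]
contact_force: [-0.6, -0.8, 4.8]
opening: 0.0391
grip_force: 82.6
pos [609.7 244.    7.4] ang 77.12 tilt [0.0011 0.0002] shift [ 0.  -1.2  2.4] roll 0.0013 F [-0.6 -0.8  4.8] t 7.25 open 0.03914022698030488 q [ 0.27  0.35  1.67 -0.    1.12 -1.08]
```

```bash
python3 -m handwheel '[{"tx":0,"ty":0,"tz":-10,"roll":0},{"tx":0,"ty":0,"tz":-25,"roll":0},{"tx":0,"ty":0,"tz":-30,"roll":-0.08},{"tx":0,"ty":0,"tz":-25,"roll":-0.1},{"tx":0,"ty":-10,"tz":-10,"roll":-0.1},{"tx":6,"ty":-20,"tz":0,"roll":-0.063},{"tx":11,"ty":-30,"tz":0,"roll":0},{"tx":11,"ty":-30,"tz":0,"roll":0},{"tx":11,"ty":-30,"tz":0,"roll":0},{"tx":11,"ty":-30,"tz":0,"roll":0},{"tx":11,"ty":-30,"tz":0,"roll":0},{"tx":11,"ty":-30,"tz":0,"roll":0}]'
python3 rel.py 527 -118.5 70 96.8
```

```text
t: 8.25
tool_pos: [0.5577, 0.026, 0.1057]
tool_rot: [0.186, -3.134, -0.001]
contact_force: [0.5, -0.3, -2.1]
opening: 0.0388
grip_force: 82.4
pos [557.7  26.  105.7] ang 96.79 tilt [-0.0025  0.0005] shift [  47.5 -139.9   35.7] roll -0.0002 F [ 0.5 -0.3 -2.1] t 8.25 open 0.03884883233262522 q [-0.09  0.01  1.88  0.    1.26 -1.78]
```

```bash
python3 -m handwheel '[{"tx":10,"ty":-30,"tz":0,"roll":0},{"tx":10,"ty":-30,"tz":5,"roll":0},{"tx":10,"ty":-30,"tz":5,"roll":0},{"tx":10,"ty":-28,"tz":5,"roll":0},{"tx":7,"ty":-20,"tz":5,"roll":0},{"tx":0,"ty":-2,"tz":5,"roll":0},{"tx":0,"ty":0,"tz":0,"roll":0},{"tx":0,"ty":0,"tz":0,"roll":0}]'
python3 rel.py 527 -118.5 40 96.8
python3 - <<'E'
from h import *
im,d=snap('side','d'); cv2.imwrite('pics/d_crop.png',cv2.resize(im[190:310,230:390,::-1],(800,600),interpolation=cv2.INTER_CUBIC))
E
```

```text
t: 8.92
tool_pos: [0.5285, -0.1167, 0.0808]
tool_rot: [0.185, -3.134, -0.003]
contact_force: [-0.0, -0.2, -3.1]
opening: 0.0394
grip_force: 82.7
pos [ 528.5 -116.7   80.8] ang 96.75 tilt [-0.0021  0.0015] shift [ 1.6 -1.7 40.8] roll -0.0008 F [-0.  -0.2 -3.1] t 8.9167 open 0.039431947073152354 q [-0.36 -0.    1.93  0.    1.21 -2.04]
```

View pics/d_crop.png

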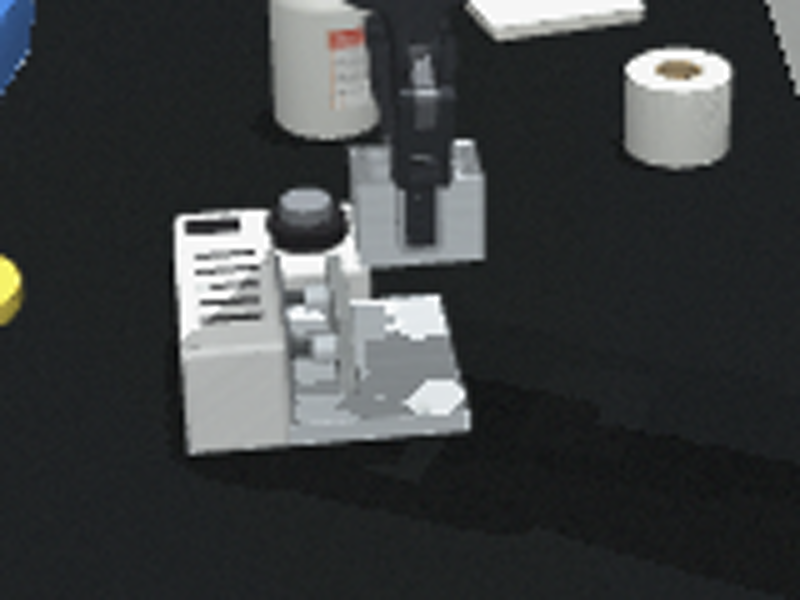

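The side view shows the button up again, the insert held level at crop (350–485, 145–265) above the bed, and the plate at (345,330) untouched. I'll lower it to just above the bed and measure.

```bash
python3 -m handwheel '[{"tx":1,"ty":-1,"tz":20,"roll":0},{"tx":0.5,"ty":-0.5,"tz":20,"roll":0},{"tx":0,"ty":0,"tz":12,"roll":0},{"tx":0,"ty":0,"tz":0,"roll":0},{"tx":0,"ty":0,"tz":0,"roll":0}]'
python3 rel.py 527 -118.5 19.4 96.8
python3 - <<'E'
from fit import *
im,d=snap('side','e'); snap('top','e')
big=cv2.resize(im[220:300,260:367,::-1],(800,600),interpolation=cv2.INTER_CUBIC)
cv2.imwrite('pics/e_crop.png',big)
o=ctrl.get_obs(); x,y,z=o['tool_pos']
# predicted insert bottom near corners & heater corners in crop px
c,s=np.cos(.1186),np.sin(.1186)
def px(P): return ((proj('side',P)-[260,220]+.5)*7.5-.5).round(0).tolist()
print('insert near top/bottom corners', px(place(np.array([[-.03,.02,0],[.03,.02,0],[-.03,.02,.045],[.03,.02,.045]]),x,y,.1186,z-.0074)))
print('bed front/back-left corners',px(place(np.array([[-.052,.058,.012],[-.052,-.058,.012],[.033,.06,.058],[0,.035,.053],[0,-.035,.053]]),.5624,-.1135,.1197)))
E
```

```text
t: 9.38
tool_pos: [0.5276, -0.1182, 0.0293]
tool_rot: [0.187, -3.134, -0.001]
contact_force: [0.3, 0.2, -3.5]
opening: 0.0394
grip_force: 82.7
pos [ 527.6 -118.2   29.3] ang 96.84 tilt [-0.0017  0.0008] shift [ 0.6 -0.3  9.9] roll 0.0007 F [ 0.3  0.2 -3.5] t 9.3833 open 0.039387205181372065 q [-0.36  0.07  1.95  0.    1.12 -2.05]
insert near top/bottom corners [[498.0, 292.0], [315.0, 307.0], [497.0, 172.0], [311.0, 185.0]]
bed front/back-left corners [[479.0, 389.0], [433.0, 213.0], [207.0, 288.0], [306.0, 254.0], [286.0, 151.0]]
```

View pics/e_crop.png

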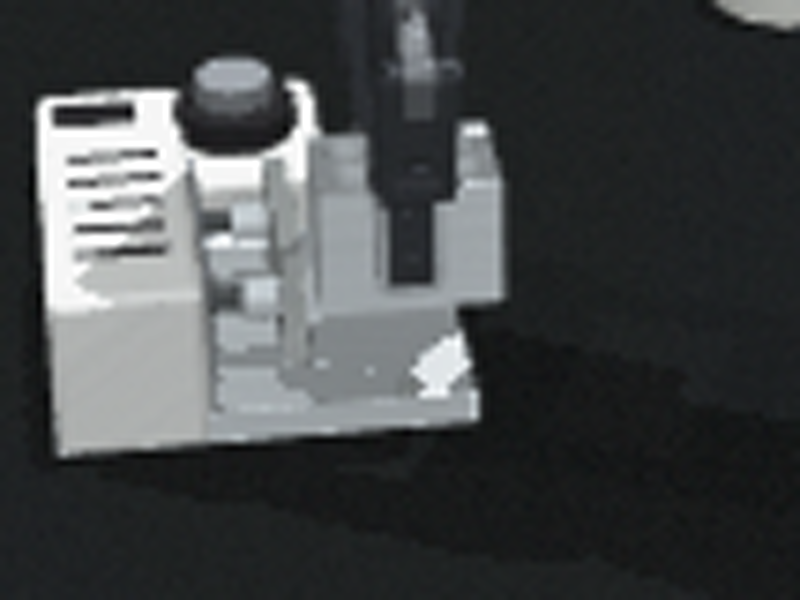

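Crop shows the insert bottom corners at (503,300) and (318,312), with bed front-left corner at (480,389) as predicted; the button is up and the plate free. Lowering to the bed.

```bash
python3 -m handwheel '[{"tx":0.5,"ty":0,"tz":5,"roll":0},{"tx":0,"ty":0,"tz":2,"roll":0},{"tx":0,"ty":0,"tz":0,"roll":0},{"tx":0,"ty":0,"tz":0,"roll":0}]'
python3 -m handwheel '[{"tx":0,"ty":0,"tz":1,"roll":0},{"tx":0,"ty":0,"tz":0,"roll":0}]'
python3 -m handwheel '[{"tx":0,"ty":0,"tz":1,"roll":0},{"tx":0,"ty":0,"tz":0,"roll":0}]'
python3 rel.py 527 -118.5 19.4 96.8
```

```text
t: 9.82
tool_pos: [0.5275, -0.1192, 0.0229]
tool_rot: [-0.185, 3.136, 0.0]
contact_force: [1.0, -1.0, -2.9]
opening: 0.0391
grip_force: 82.7
t: 9.98
tool_pos: [0.5276, -0.1193, 0.0218]
tool_rot: [-0.185, 3.136, -0.0]
contact_force: [-0.5, 1.0, -2.9]
opening: 0.0394
grip_force: 82.7
t: 10.15
tool_pos: [0.5274, -0.1192, 0.0207]
tool_rot: [0.186, -3.136, -0.0]
contact_force: [-0.3, 0.6, -3.1]
opening: 0.0394
grip_force: 82.7
pos [ 527.4 -119.2   20.7] ang 96.77 tilt [-0.0002  0.0001] shift [0.4 0.7 1.3] roll -0.0005 F [-0.3  0.6 -3.1] t 10.15 open 0.03938754290233812 q [-0.36  0.08  1.96  0.    1.1  -2.05]
```

```bash
python3 -m handwheel '[{"tx":0,"ty":0,"tz":1,"roll":0},{"tx":0,"ty":0,"tz":0,"roll":0}]'
python3 -m handwheel '[{"tx":0,"ty":0,"tz":0.5,"roll":0},{"tx":0,"ty":0,"tz":0,"roll":0}]'
cat > look.py <<'E'
import sys
from fit import *
t=sys.argv[1]; im,d=snap('side',t); snap('top',t)
cv2.imwrite(f'pics/{t}_crop.png',cv2.resize(im[220:300,260:367,::-1],(800,600),interpolation=cv2.INTER_CUBIC))
o=ctrl.get_obs(); x,y,z=o['tool_pos']
def px(P): return ((proj('side',P)-[260,220]+.5)*7.5-.5).round(0).astype(int).tolist()
P=np.array([[-.03,.02,0],[.03,.02,0],[-.03,.02,.045],[.03,.02,.045]])
v=(x*1e3-562.8,y*1e3+114.2); c,s=np.cos(.1186),np.sin(.1186)
hx,hy=c*v[0]+s*v[1],-s*v[0]+c*v[1]; print('TCP in heater',round(hx,1),round(hy,1),'z',round(z*1e3,1))
H=(.5624,-.1135,.1197)
print('insert at that pose bl/br/tl/tr',px(place(place(P,hx/1e3,hy/1e3,0,.012),*H)))
for k in (-4,4): print(' y',k,px(place(place(P,hx/1e3,hy/1e3+k/1e3,0,.012),*H)))
print(' x-4',px(place(place(P,hx/1e3-.004,hy/1e3,0,.012),*H)))
E
python3 look.py f
```

```text
t: 10.32
tool_pos: [0.5274, -0.1192, 0.0196]
tool_rot: [0.186, -3.136, -0.0]
contact_force: [-0.4, -0.3, -4.7]
opening: 0.0392
grip_force: 82.7
t: 10.48
tool_pos: [0.5276, -0.1192, 0.0195]
tool_rot: [-0.186, 3.136, -0.0]
contact_force: [-0.8, -0.1, -2.0]
opening: 0.0391
grip_force: 82.9
TCP in heater -35.6 -0.8 z 19.4
insert at that pose bl/br/tl/tr [[504, 323], [322, 338], [503, 204], [318, 218]]
 y -4 [[502, 317], [321, 332], [501, 198], [317, 212]]
 y 4 [[506, 330], [323, 344], [505, 210], [319, 224]]
 x-4 [[516, 322], [334, 337], [515, 203], [330, 217]]
```

View pics/f_crop.png

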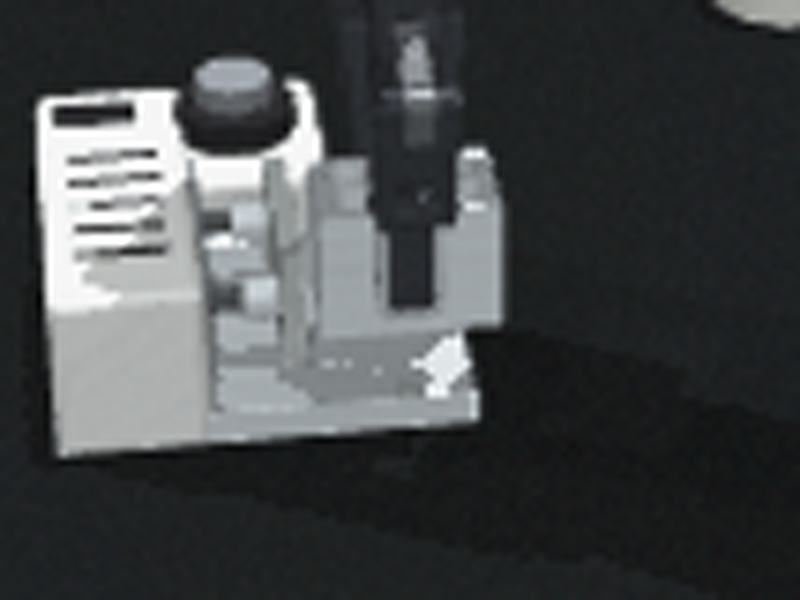

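Observed insert bottom corners (504,325) and (318,338) match the prediction for heater (−35.6, ≈−0.5 mm): it's on the bed, centred and square. Now pushing.

```bash
cat > f.py <<'E'
from h import *
o=ctrl.get_obs(); p=o['tool_pos']*1e3; c,s=np.cos(.1186),np.sin(.1186); v=p[:2]-[562.8,-114.2]
F=o['contact_force']; print('TCP heater x %.2f y %.2f z %.2f'%(c*v[0]+s*v[1],-s*v[0]+c*v[1],p[2]),'Fx %.1f Fy %.1f Fz %.1f'%(c*F[0]+s*F[1],-s*F[0]+c*F[1],F[2]),o['t'].round(2) if hasattr(o['t'],'round') else o['t'])
E
python3 f.py
python3 -m handwheel '[{"tx":-2,"ty":0.3,"tz":0,"roll":0},{"tx":-1.5,"ty":0,"tz":0,"roll":0},{"tx":0,"ty":0,"tz":0,"roll":0},{"tx":0,"ty":0,"tz":0,"roll":0}]'>/dev/null; python3 f.py
python3 -m handwheel '[{"tx":-2,"ty":0,"tz":0,"roll":0},{"tx":0,"ty":0,"tz":0,"roll":0},{"tx":0,"ty":0,"tz":0,"roll":0}]'>/dev/null; python3 f.py
python3 -m handwheel '[{"tx":-2,"ty":0,"tz":0,"roll":0},{"tx":0,"ty":0,"tz":0,"roll":0},{"tx":0,"ty":0,"tz":0,"roll":0}]'>/dev/null; python3 f.py
python3 -m handwheel '[{"tx":-2,"ty":0,"tz":0,"roll":0},{"tx":0,"ty":0,"tz":0,"roll":0},{"tx":0,"ty":0,"tz":0,"roll":0}]'>/dev/null; python3 f.py
```

```text
TCP heater x -35.56 y -0.84 z 19.43 Fx -0.1 Fy -1.4 Fz -2.0 10.5833
TCP heater x -31.66 y -0.59 z 19.45 Fx 0.3 Fy -0.2 Fz -0.8 10.9167
TCP heater x -29.75 y -0.57 z 19.41 Fx 0.4 Fy 0.3 Fz -2.1 11.1667
TCP heater x -28.21 y -0.59 z 19.45 Fx -3.3 Fy 0.6 Fz 0.9 11.4167
TCP heater x -26.63 y -0.57 z 19.43 Fx -5.0 Fy -0.5 Fz 3.7 11.6667
```

```bash
python3 -m handwheel '[{"tx":-2,"ty":0,"tz":0,"roll":0},{"tx":0,"ty":0,"tz":0,"roll":0},{"tx":0,"ty":0,"tz":0,"roll":0},{"tx":0,"ty":0,"tz":0,"roll":0}]'>/dev/null; python3 f.py
python3 -m handwheel '[{"tx":-2,"ty":0.3,"tz":0,"roll":0},{"tx":0,"ty":0,"tz":0,"roll":0},{"tx":0,"ty":0,"tz":0,"roll":0},{"tx":0,"ty":0,"tz":0,"roll":0}]'>/dev/null; python3 f.py
for i in 1 2 3; do python3 -m handwheel '[{"tx":0,"ty":0,"tz":0,"roll":0}]' >/dev/null; python3 f.py; done
python3 look.py g; python3 rel.py 527 -118.5 19.4 96.8
```

```text
TCP heater x -25.06 y -0.57 z 19.46 Fx -6.7 Fy -0.2 Fz 4.7 12.0
TCP heater x -23.46 y -0.55 z 19.48 Fx -8.7 Fy -1.1 Fz 6.1 12.3333
TCP heater x -23.47 y -0.57 z 19.47 Fx -8.9 Fy -0.6 Fz 6.1 12.4167
TCP heater x -23.45 y -0.56 z 19.47 Fx -8.4 Fy -1.0 Fz 6.7 12.5
TCP heater x -23.45 y -0.55 z 19.48 Fx -8.4 Fy -0.8 Fz 5.5 12.5833
TCP in heater -23.5 -0.5 z 19.5
insert at that pose bl/br/tl/tr [[468, 327], [285, 341], [466, 207], [280, 221]]
 y -4 [[466, 321], [284, 335], [464, 201], [279, 215]]
 y 4 [[469, 333], [286, 348], [468, 213], [282, 227]]
 x-4 [[480, 326], [298, 340], [478, 206], [293, 220]]
pos [ 539.6 -117.5   19.5] ang 96.79 tilt [-0.0035 -0.0007] shift [12.6  0.5  0.1] roll -0.0002 F [-8.5 -2.9  5.3] t 12.6833 open 0.038957831256786646 q [-0.35  0.11  1.93 -0.    1.1  -2.04]
```

View pics/g_crop.png

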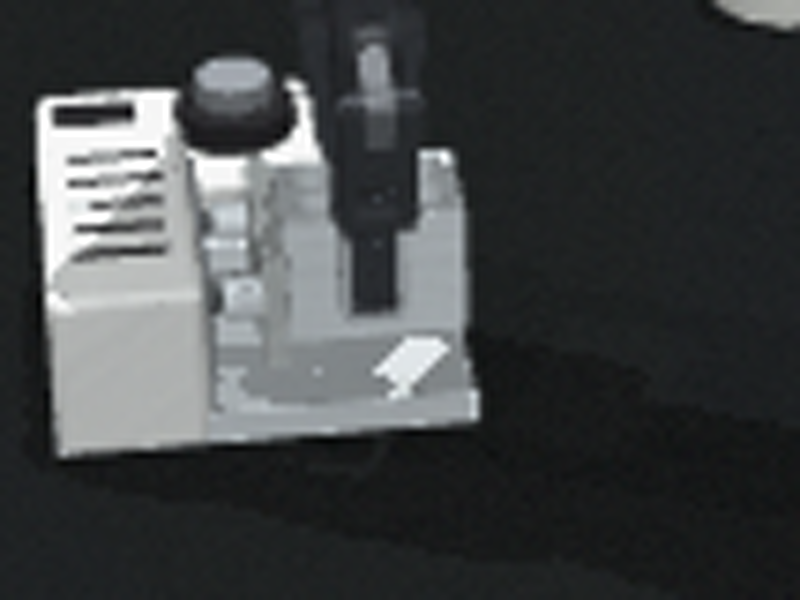

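The crop shows the insert's front-bottom corner at about (467,329), against the bed's front edge line at x≈463 there: about 1.3 mm of overhang remains. I'll check this at subpixel level.

```bash
cat > sub.py <<'E'
import sys
from fit import *
t=sys.argv[1]; g=cv2.GaussianBlur(cv2.imread(f'pics/{t}_side.png')[...,1],(1,3),0).astype(float)
hx=float(sys.argv[2]); hy=float(sys.argv[3]); H=(.5624,-.1135,.1197)
def edge(v,u0):
    us=np.arange(int(u0)-5,int(u0)+7); r=g[v,us]; hi=np.median(r[:3]); lo=np.median(r[-3:]); th=(hi+lo)/2
    i=np.where((r[:-1]>=th)&(r[1:]<th))[0]; 
    return us[i[0]]+(r[i[0]]-th)/(r[i[0]]-r[i[0]+1]) if len(i) else np.nan
def cmp(name,P,scale):
    uv=proj('side',place(np.array(P)/1e3,*H)); (ua,va),(ub,vb)=uv; out=[]
    for v in range(int(np.ceil(min(va,vb)))+2,int(max(va,vb))-1):
        u=ua+(ub-ua)*(v-va)/(vb-va); out.append(edge(v,u)-u)
    print(name,'edge offset px (+ = toward -x):',np.nanmedian(out).round(2),'n',len(out),np.round(out,1).tolist(),'px/mm',scale)
s=lambda P:round(float(np.linalg.norm(proj('side',place(np.array([P])/1e3,*H))-proj('side',place(np.array([np.array(P)-[1,0,0]])/1e3,*H)))),3)
cmp('insert',[[hx-30,hy+20,14],[hx-30,hy+20,55]],s([hx-30,hy+20,30]))
cmp('bed',[[-52,26,12],[-52,57,12]],s([-52,45,12]))
cmp('bedcorner vert',[[-52,58,1],[-52,58,11]],s([-52,58,6]))
E
python3 sub.py f -35.56 -0.5; python3 sub.py g -23.47 -0.5
```

```text
insert edge offset px (+ = toward -x): -0.0 n 11 [0.0, 0.0, 0.0, 0.0, -0.0, 0.0, -0.0, -0.0, -0.0, -0.0, -0.0] px/mm 0.406
bed edge offset px (+ = toward -x): -0.15 n 3 [-0.1, -0.1, -0.5] px/mm 0.412
bedcorner vert edge offset px (+ = toward -x): nan n 0 [] px/mm 0.415
insert edge offset px (+ = toward -x): -0.03 n 11 [-0.0, -0.0, -0.1, -0.1, -0.1, -0.0, 0.1, 0.2, 0.2, 0.2, 0.2] px/mm 0.407
bed edge offset px (+ = toward -x): -0.17 n 3 [-0.8, -0.2, -0.2] px/mm 0.412
bedcorner vert edge offset px (+ = toward -x): nan n 0 [] px/mm 0.415
  return np.nanmean(a, axis, out=out, keepdims=keepdims)
  return np.nanmean(a, axis, out=out, keepdims=keepdims)
```

```bash
python3 -m handwheel '[{"tx":-1,"ty":0.3,"tz":0,"roll":0},{"tx":-0.7,"ty":0,"tz":0,"roll":0},{"tx":0,"ty":0,"tz":0,"roll":0},{"tx":0,"ty":0,"tz":0,"roll":0},{"tx":0,"ty":0,"tz":0,"roll":0},{"tx":0,"ty":0,"tz":0,"roll":0}]'; python3 f.py
python3 look.py k | head -1; python3 sub.py k -22.1 -0.5 2>/dev/null; python3 rel.py 527 -118 19 96.8
python3 - <<'E'
from fit import *
im=cv2.imread('pics/k_side.png'); cv2.imwrite('pics/k_v.png',cv2.resize(im[190:390,230:400],(680,600*4//3*3//4),interpolation=cv2.INTER_CUBIC))
for k,b in dict(long=0,sq=(335,330,380,380)).items():
    if b: print(k,fit('side',im,k,b,(448,242.5,-15)))
E
```

```text
t: 13.18
tool_pos: [0.5407, -0.1174, 0.0195]
tool_rot: [0.186, -3.131, 0.002]
contact_force: [-10.6, -3.6, 6.5]
opening: 0.0394
grip_force: 84.1
TCP heater x -22.34 y -0.53 z 19.48 Fx -11.0 Fy -2.3 Fz 6.5 13.1833
TCP in heater -22.3 -0.6 z 19.5
insert edge offset px (+ = toward -x): 0.25 n 11 [0.2, 0.2, 0.2, 0.2, 0.2, 0.3, 0.3, 0.3, 0.3, 0.3, 0.3] px/mm 0.407
bed edge offset px (+ = toward -x): -0.17 n 3 [-0.2, -0.0, -0.2] px/mm 0.412
bedcorner vert edge offset px (+ = toward -x): nan n 0 [] px/mm 0.415
pos [ 540.7 -117.4   19.5] ang 96.79 tilt [-0.005  -0.0013] shift [13.7  1.   0.6] roll -0.0002 F [-11.4  -3.6   6.7] t 13.2833 open 0.03907094165945211 q [-0.35  0.12  1.93 -0.    1.1  -2.03]
sq (array([448.07, 242.58, -15.05]), np.float64(29.4))
```

View pics/k_crop.png

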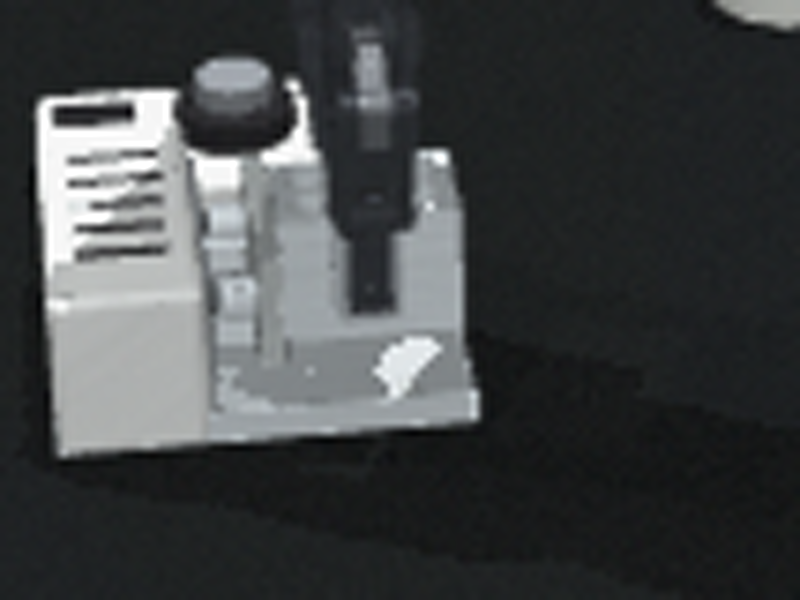

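```bash
python3 -m handwheel '[{"tx":0,"ty":0,"tz":-0.5,"roll":0},{"tx":0,"ty":0,"tz":0,"roll":0},{"tx":0,"ty":0,"tz":0,"roll":0}]' >/dev/null; python3 f.py; for i in 1 2 3; do python3 -m handwheel '[{"tx":0,"ty":0,"tz":0,"roll":0}]' >/dev/null; python3 f.py; done
```

```text
TCP heater x -22.36 y -0.54 z 19.48 Fx -9.4 Fy -3.0 Fz 3.4 13.5333
TCP heater x -22.34 y -0.52 z 19.49 Fx -9.6 Fy -2.5 Fz 4.0 13.6167
TCP heater x -22.33 y -0.54 z 19.51 Fx -8.8 Fy -2.1 Fz 3.5 13.7
TCP heater x -22.33 y -0.53 z 19.51 Fx -9.4 Fy -2.1 Fz 3.7 13.7833
```

```bash
python3 -m handwheel '[{"tx":-0.4,"ty":-0.3,"tz":-0.2,"roll":0},{"tx":-0.3,"ty":0,"tz":0,"roll":0},{"tx":0,"ty":0,"tz":0,"roll":0},{"tx":0,"ty":0,"tz":0,"roll":0},{"tx":0,"ty":0,"tz":0,"roll":0},{"tx":0,"ty":0,"tz":0,"roll":0}]' ; python3 f.py; python3 look.py n | head -1; python3 sub.py n -22 -0.5 2>/dev/null; python3 f.py
```

```text
t: 14.28
tool_pos: [0.5409, -0.1173, 0.0195]
tool_rot: [0.186, -3.13, 0.001]
contact_force: [-10.3, -3.4, 4.7]
opening: 0.0387
grip_force: 83.8
TCP heater x -22.10 y -0.53 z 19.53 Fx -10.6 Fy -2.2 Fz 4.7 14.2833
TCP in heater -22.1 -0.5 z 19.5
insert edge offset px (+ = toward -x): 0.17 n 11 [0.2, 0.2, 0.2, 0.2, 0.2, 0.2, 0.2, 0.1, 0.1, 0.2, 0.3] px/mm 0.407
bed edge offset px (+ = toward -x): -0.18 n 3 [-0.2, -0.0, -0.2] px/mm 0.412
bedcorner vert edge offset px (+ = toward -x): nan n 0 [] px/mm 0.415
TCP heater x -22.10 y -0.49 z 19.54 Fx -12.2 Fy -2.0 Fz 5.4 14.3833
```

```bash
python3 -c "
from station import ctrl
print(ctrl.finish_job())"
```

```text
the job is handed in; nothing more can be done
None
```

The job is handed in: I pressed the tare button fully and it came back up, then set the long insert square on the bed and pushed it back to within about 0.5–1 mm of flush (plate travel roughly 7.5–8 mm). The arm is still holding it there with about 10 N at the wrist, part of it friction. It sits within about 1 mm of centre, and I never went near the square insert, roll or bottle.

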